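# Seat and lock the upper tier of a repair-job stacking frame

## Task

The upper tier of the stacking frame, with an open phone job in its tray, has been set down askew, short of its sockets, on the rim of the bottom frame. Slide it across, without lifting it off the rim or tipping out its contents, until all four corner posts drop fully home in their sockets; then push the orange lock bar to the left by its thumb tab until it clicks past its detent and stays there. Leave everything else on the mat where it is.

Things in the scene. Friction and masses are not known exactly. Their poses are not given: they have to be found in the camera images.
- rim_centre (a point): Bottom frame of the stacking rack, fixed on the blue mat: aluminium rim 172 x 200 mm (x by y), 18 mm deep, with a 100 x 84 mm window, on four posts over a black tray. Point: centre of the rim's top face, 70 mm above the table. x points away from the front edge (the one with the orange lock bar, nearest the robot), y left along that edge, z up. Yaw up to 0.3 rad either way.
- socket_near_right (a point): Mouth of the front right socket, in the rim's top face: square, 17 x 17 mm, 18 mm deep, black border. The four sockets lie at x = +-58, y = +-78 mm from rim_centre. Axes as rim_centre.
- tier_centre (a point): Upper tier, loose, 136 x 176 mm (x by y), 0.54 to 0.70 kg with contents: four 20 mm square aluminium posts, 56 mm tall, round a grey tray. Point: centre of the four post undersides (shoulders), axes as rim_centre when square. Starts 16 mm above rim_centre, 14 to 20 mm too near the front, up to 14 mm to either side, turned up to 0.06 rad. Fully home it coincides with rim_centre (side play 1.5 mm).
- spigot_near_right (a point): Lower end of the yellow round spigot under the tier's front right post; one under each post, at x = +-58, y = +-78 mm from tier_centre. 14 mm across, 16 mm long, tapering over the last 6 mm to 8 mm, so it starts to drop into its socket when within about 4 mm. The tier slides on the spigots under a push of 3 to 9 N.
- tray_front (a point): Middle of the outer face of the tier's front tray wall, 35 mm above the shoulders. The four tray walls are flat and upright, from 18 to 52 mm above the shoulders, outer faces at x = +-67, y = +-87 mm from tier_centre (the posts stand 1 mm proud of them). Good places to push. Axes as tier_centre.
- lug_right (a point): Centre of the yellow keeper lug on the tier's front right post, 14 mm wide, 6 mm thick, at shoulder height, sticking out 18 mm to the front; a second one is on the front left post, 156 mm away. When the tier is home the lock bar's tongues pass over them, 8 to 13 mm above the rim. Axes as tier_centre.
- lock (a joint): Orange lock bar on the front edge of the rim: travel in m to the left (+y of rim_centre). Starts unlocked at 0 to 0.006, its two tongues to the right of the lugs. Friction about 1.5 N; from about 0.022 a bump on the bar must pass a sprung ball (about 6 N in all); past 0.029 the ball drives it on, and it stays locked at 0.032 to 0.034, the end stop.
- lock_tab (a point): Thumb tab of the lock bar: upright orange plate 22 mm wide (x), 8 mm thick (y), standing 31 mm in front of the rim edge (plate centre). Point: middle of the plate, 12 mm above the rim's top face, 12 mm below the tab's top edge. Push its right (-y) face to the left. Axes as rim_centre; it moves with the bar.
- job_phone: Phone, 66 x 128 x 8 mm, aluminium with black screen, loose in the tier's tray; origin under its centre. It must stay in the tray.
- battery: Flat black battery, 30 x 75 x 5 mm, loose in the tier's tray; origin under its centre. It must stay in the tray.
- cracked_phone: Red phone lying on the mat, 66 x 128 x 8 mm; origin under its centre. Leave alone.
- driver: Small screwdriver with a red cap lying on the mat, 147 mm long, 18 mm high, origin on the mat under its middle. Leave alone.
- tweezers: Tweezers lying on the mat, 130 mm long, 9 mm high, origin on the mat near its middle. Leave alone.
- paste_jar: White paste jar with a green lid, 44 mm across, 29 mm high, origin under its centre. Leave alone.
- parts_box: Clear parts box, 75 x 105 x 28 mm, origin under its centre. Leave alone.
- sucker: Black suction cup with a blue bar handle, 52 mm across, 31 mm high, origin under its centre. Leave alone.

How it is judged:
By the outcome, as a careful person would: the job done as asked, in the order asked, and still so for the second after the job is handed in, with the robot touching nothing.
It also fails if it takes over 64 s, if anything falls off the work surface, if the arm or the gripper's body presses on something with over 40 N, if the wrist force passes 120 N, or if a joint passes its speed limit or range.

## Robot

A 6-joint arm with a two-finger parallel gripper is mounted at the origin on the work surface. World frame = base frame: x ahead of the robot, y to its left, z up, the work surface at z = 0. Lengths are in m, angles in rad, forces in N, time in s.
With the tool pointing down it reaches from about 0.25 to 0.775 m from the base axis. Payload 8.9 kg.
Tool frame: the origin (TCP) lies at the very end of the fingers, on their centre line; the grasp point (between the pads) lies 19 mm behind it (r.tcp_to_grasp is the z of the grasp point in the tool frame, in m); z points along the fingers, x is the direction in which the jaws open and shut, and the axes are right-handed (so a half turn about z gives the same grasp; the last joint's range is limited). The gripper opens to 85 mm and grips with 20 to 120 N. Pads are 22 mm wide; open, the fingers measure 114 mm over their backs; the gripper's body (76 mm by 85 mm) begins 54 mm behind the grasp point. The pads swing forward as they close: fully open they stand 13 mm farther back than shut.
Start: joints at [1.133, 0.291, -0.153, 1.127, 0, 1.431], TCP at [0.155, 0.502, 0.231] pointing down, gripper open.
Joint ranges: [-2.52, 2.52], [-0.91, 1.74], [-1.3, 1.37], [-1.96, 2.02], [-1.52, 1.47], [-3.14, 3.14]. Speed limits (rad/s): [2.22, 2.22, 2.79, 3.14, 3.14, 3.14].

## Interface

Orientations are given as [roll, pitch, yaw] about the fixed x, y, z axes, in that order (R = Rz(yaw) Ry(pitch) Rx(roll)).
In Python, from bench import r gives the robot as it stands.
- The arm moves only by the tool jog_arm, never from a script. Its argument "steps" is a list of rows, each a list of 7 numbers: the shift along the world's x, y, z in mm, then the turn, a rotation vector about the world's x, y, z in rad, then the finger opening in mm, from 0 to 85.4. A call has exactly 10 rows; each row shifts and turns the commanded pose from where the row before left it; what a row does not reach is not made up. A row lasts 1/8 s, in which the tool goes at most 62.5 mm and 10.7 degrees, less where a joint would pass 70% of its speed; a pose out of reach is approached as far as the arm can. A call is refused whole if a number of a shift passes 62.5 or a number of a turn 0.188, either way. A call with a gripper value outside its range is refused whole. The fingers move at their own pace and stop on an object; "force" is the grip in N (left out, the last holds). Time passes only in rows, so rows that do not move let the fingers close, or fill a call up. It gives the time, the measured TCP pose, the force and the opening at its end, in the units of the state.
- r.get_obs(): the state, without advancing time (a new reading comes with each control period).
- r.capture(name): name is "scene" or "top"; returns the picture (384x512x3 uint8, blue, green, red); there is no depth.
- r.get_calibration(name): a dict with "intrinsics" (3x3 intrinsics, pixels), "rvec" (rotation vector, rad) and "tvec" (3), from world to camera coordinates, as OpenCV has them. Camera axes: x right, y down, z forward; pixel columns grow to the right and rows downward; lengths in m; the calibration is good to about 2 mm. A picture is of the moment at which its call begins. get_calibration takes no time and is no camera call.
- r.job_done(): hands the job in, once; it reports no verdict.
The state is a dict: "time_s": time; "joints": joint angles; "joint_velocities": joint speeds; "tau": joint torques, N m; "ee_pos": TCP position; "tool_rot": TCP orientation; "wrist_force": force on the tool from outside, world axes, zero at the start; "moment": the same for the moment, N m; "width": opening from 0.0 (shut) to 1.0 (fully open).
Only numpy, scipy, OpenCV 4.12 (cv2) and the standard library are available. Lean on these libraries where they do the work, as an engineer would, in place of code of your own. Each camera call takes 0.05 s, during which the arm holds its last target.

## Working session

There is one attempt and no reset: what is moved stays moved. The work goes in short steps, Python scripts to look and compute and a tool call to move; the robot and the scene stay as the last step left them, time stands still between calls to the robot, and variables do not carry over. Pictures are saved under pics/ and viewed, and the job is handed in when it is done.

Besides the shell and the picture viewer there is one more tool, called after ">>>" as name(argument=value, ...), one argument or row to a line, values as JSON. jog_arm: Moves the arm, as the interface text tells. Its arguments: {"type":"object","properties":{"steps":{"type":"array","items":{"type":"array","items":{"type":"number"}}},"force":{"type":"number"}},"required":["steps"]}

```bash
ls; mkdir -p pics; python3 - <<'E'
from bench import r
import cv2
o=r.get_obs(); print({k:o[k] for k in ('time_s','ee_pos','tool_rot','wrist_force','width')})
for n in('scene','top'):
    cv2.imwrite(f'pics/{n}0.png',r.capture(n)); c=r.get_calibration(n); print(n,c)
E
```

```text
pics
{'time_s': 0.0, 'ee_pos': array([0.15433159, 0.50131256, 0.23072575]), 'tool_rot': array([-3.14141026e+00,  1.34924556e-03,  1.27200673e+00]), 'wrist_force': array([ 1.20973571, -0.08672587,  0.43420915]), 'width': 0.9977862929958261}
scene {'intrinsics': array([[368.39533746,   0.        , 257.98407298],
       [  0.        , 368.39533746, 192.49087295],
       [  0.        ,   0.        ,   1.        ]]), 'rvec': array([ 1.06246075,  2.18016958, -1.22294564]), 'tvec': array([ 0.33989501, -0.11953378,  1.46166573])}
top {'intrinsics': array([[380.45113959,   0.        , 260.15605497],
       [  0.        , 380.45113959, 194.01614608],
       [  0.        ,   0.        ,   1.        ]]), 'rvec': array([ 2.16120839, -2.21961776,  0.06783011]), 'tvec': array([-0.00469235,  0.53189263,  1.06531782])}
```

View pics/scene0.png

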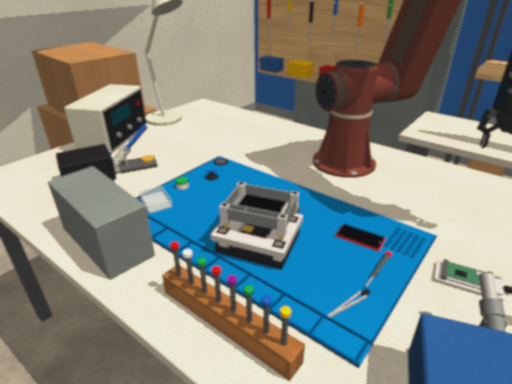

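View pics/top0.png

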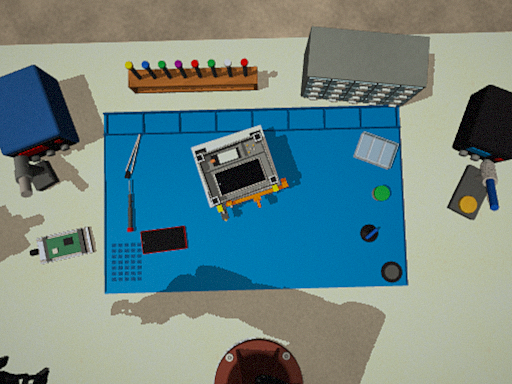

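The top view looks down with the robot base at the bottom (image up is about +x, left is +y). The frame is around (240,170) with its orange bar on the side facing the robot. I'll enlarge both views.

```bash
python3 - <<'E'
import cv2
t=cv2.imread('pics/top0.png')[115:235,180:310]; cv2.imwrite('pics/top0c.png',cv2.resize(t,None,fx=6,fy=5*1.0 and 5,interpolation=cv2.INTER_CUBIC) if 0 else cv2.resize(t,None,fx=5,fy=5,interpolation=cv2.INTER_CUBIC))
t=cv2.imread('pics/scene0.png')[170:275,200:315]; cv2.imwrite('pics/scene0c.png',cv2.resize(t,None,fx=5,fy=5,interpolation=cv2.INTER_CUBIC))
E
```

```text
(no output)
```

View pics/top0c.png

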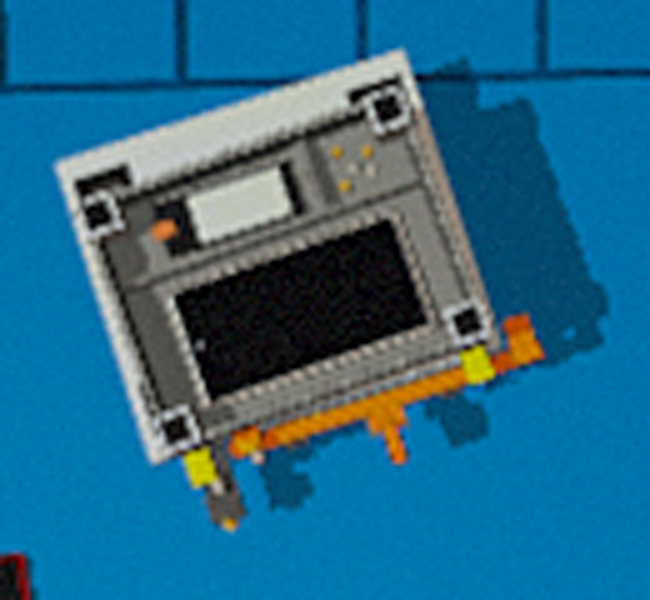

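View pics/scene0c.png

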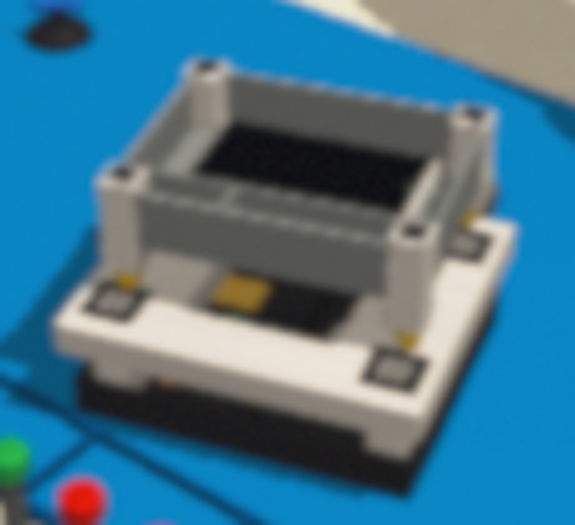

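```bash
cat > h.py <<'E'
import numpy as np, cv2
from scipy.optimize import least_squares
def proj(c,P):
    return cv2.projectPoints(np.float64(P).reshape(-1,1,3),c['rvec'],c['tvec'],c['intrinsics'],None)[0][:,0]
def pose(p,L):
    L=np.float64(L); c,s=np.cos(p[2]),np.sin(p[2]); return np.c_[p[0]+c*L[:,0]-s*L[:,1],p[1]+s*L[:,0]+c*L[:,1],L[:,2]]
def fit(obs,p0=(.5,.0,.25)):
    # obs: list of (calib, pix list, local pts list(m; z world))
    f=lambda p:np.concatenate([(proj(c,pose(p,L))-np.array(px)).ravel() for c,px,L in obs])
    s=least_squares(f,p0,loss='soft_l1'); return s.x,f(s.x).reshape(-1,2)
def cr(u,off,k=5): return (np.float64(u)+.5)/k-.5+np.array(off)
E
python3 - <<'E'
from h import *; from bench import r
T=r.get_calibration('top');S=r.get_calibration('scene')
a=.086;b=.1
rt=(T,cr([(57,163),(405,52),(153,463)],(180,115)),[(a,b,.07),(a,-b,.07),(-a,b,.07)])
rs=(S,cr([(55,340),(420,415),(517,228),(117,300),(397,370),(466,243)],(200,170)),[(a,-b,.07),(a,b,.07),(-a,b,.07),(.058,-.078,.07),(.058,.078,.07),(-.058,.078,.07)])
z=.142;x=.058;y=.078
tt=(T,cr([(99,214),(387,108),(468,321),(176,429)],(180,115)),[(x,y,z),(x,-y,z),(-x,-y,z),(-x,y,z)])
ts=(S,cr([(122,173),(414,232),(474,115),(207,66)],(200,170)),[(x,-y,z),(x,y,z),(-x,y,z),(-x,-y,z)])
def rel(R,t):
    d=t[:2]-R[:2];c,s=np.cos(R[2]),np.sin(R[2]);return (c*d[0]+s*d[1])*1e3,(-s*d[0]+c*d[1])*1e3,t[2]-R[2]
for n,ro,to in(('top',[rt],[tt]),('scene',[rs],[ts]),('both',[rt,rs],[tt,ts])):
    R,e=fit(ro);t,e2=fit(to); print(n,R.round(4),t.round(4),np.round(rel(R,t),3));print(e.round(1).tolist(),e2.round(1).tolist())
E
```

```text
top [0.6068 0.0458 0.2888] [0.5909 0.0402 0.3289] [-16.797  -0.869   0.04 ]
[[-0.1, 0.1], [0.2, -0.2], [-0.1, 0.2]] [[-0.2, 0.0], [0.1, -0.1], [-0.1, 0.0], [0.1, -0.0]]
scene [0.6051 0.0459 0.2934] [0.5879 0.0384 0.3214] [-18.554  -2.168   0.028]
[[0.1, -3.1], [0.3, 0.2], [-0.2, -0.4], [0.1, 0.6], [-0.0, 0.2], [-0.4, 0.5]] [[0.2, 0.1], [-0.2, -0.1], [0.0, -0.1], [0.0, 0.2]]
both [0.6059 0.0461 0.2912] [0.5903 0.0399 0.3267] [-16.723  -1.414   0.036]
[[-0.2, 0.5], [-0.0, 0.0], [-0.1, 0.6], [-0.1, -3.0], [0.1, 0.4], [-0.2, -0.1], [-0.1, 0.8], [-0.2, 0.4], [-0.5, 0.7]] [[-0.0, 0.2], [0.3, 0.3], [0.0, 0.4], [0.1, 0.2], [0.0, 0.8], [-0.1, 0.4], [-0.0, 0.4], [-0.3, 0.7]]
```

The fits agree: rim centre is about (0.606, 0.046) with yaw 0.291. The tier is 17 mm short and turned +0.036, inside the given ranges; I discarded one badly read rim corner. I'll push with both open fingers on the front wall, which also squares the tier. First I move to the front, staying high.

>>> jog_arm(
  steps=[
    [30,-45,0,0,0,0.059,85],
    [30,-45,0,0,0,0.059,85],
    [30,-45,0,0,0,0.059,85],
    [30,-45,0,0,0,0.059,85],
    [30,-45,0,0,0,0.059,85],
    [30,-45,0,0,0,0.059,85],
    [30,-45,0,0,0,0.059,85],
    [30,-45,0,0,0,0.059,85],
    [30,-45,0,0,0,0.059,85],
    [30,-45,0,0,0,0.059,85],
  ],
)

```text
time_s: 1.35
ee_pos: [0.4552, 0.05, 0.2312]
tool_rot: [-3.142, -0.0, 1.864]
wrist_force: [0.6, 0.6, -0.6]
width: 0.993
```

>>> jog_arm(
  steps=[
    [17,-20,-30,0,0,0,85],
    [17,-20,-30,0,0,0,85],
    [0,0,-30,0,0,0,85],
    [0,0,-20,0,0,0,85],
    [0,0,0,0,0,0,85],
    [0,0,0,0,0,0,85],
    [0,0,0,0,0,0,85],
    [0,0,0,0,0,0,85],
    [0,0,0,0,0,0,85],
    [0,0,0,0,0,0,85],
  ],
)

```text
time_s: 2.6
ee_pos: [0.4886, 0.0117, 0.1214]
tool_rot: [3.141, 0.0, 1.862]
wrist_force: [-0.3, 0.5, -0.1]
width: 0.991
```

```bash
cat > look.py <<'E'
import sys,cv2
from bench import r
n=sys.argv[1]
t=r.capture('top');s=r.capture('scene');cv2.imwrite(f'pics/t{n}.png',t);cv2.imwrite(f'pics/s{n}.png',s)
import numpy as np
a=cv2.resize(t[115:235,180:310],None,fx=5,fy=5,interpolation=cv2.INTER_CUBIC)
cv2.imwrite(f'pics/tc{n}.png',a)
cv2.imwrite(f'pics/sc{n}.png',cv2.resize(s[160:275,200:315],None,fx=5,fy=5,interpolation=cv2.INTER_CUBIC))
o=r.get_obs();print(o['ee_pos'].round(4),o['wrist_force'].round(1),o['time_s'])
E
python3 look.py 1
```

```text
[0.4885 0.0117 0.1213] [ 0.7  0.5 -0.4] 2.7
```

View pics/tc1.png

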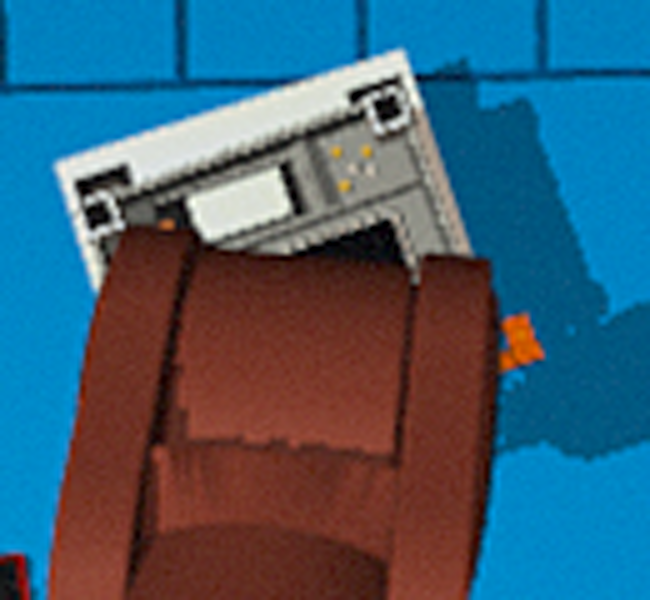

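View pics/sc1.png

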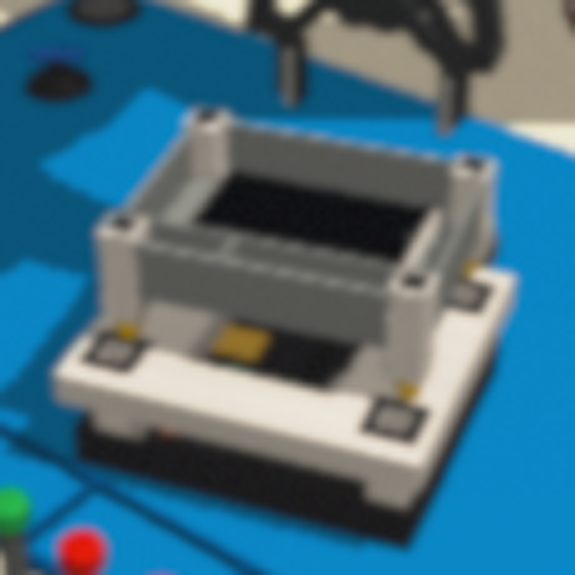

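The top view is blocked by the arm, but the scene view shows the fingertips at crop pixels (290,103) and (450,130), behind the front wall. I'll work out their height from those.

```bash
python3 - <<'E'
from h import *; from bench import r
S=r.get_calibration('scene')
for z in(.115,.12,.125,.13,.135,.14):
  print(z,[ ((proj(S,pose((.4885,.0117,.291),[(0,y,z)]))[0]-(200,160)+.5)*5).round(0).tolist() for y in(-.05,.05)])
E
```

```text
0.115 [[292.0, 130.0], [455.0, 161.0]]
0.12 [[292.0, 122.0], [455.0, 154.0]]
0.125 [[292.0, 115.0], [456.0, 146.0]]
0.13 [[292.0, 107.0], [456.0, 139.0]]
0.135 [[292.0, 100.0], [456.0, 131.0]]
0.14 [[292.0, 92.0], [457.0, 124.0]]
```

Fingertips are at about z = 0.133, which is TCP + 13 mm as the text says. I lower until the tips are at about 0.107, then approach the wall.

>>> jog_arm(
  steps=[
    [0,0,-13,0,0,0,85],
    [0,0,-13,0,0,0,85],
    [0,0,0,0,0,0,85],
    [4.8,1.4,0,0,0,0,85],
    [4.8,1.4,0,0,0,0,85],
    [4.8,1.4,0,0,0,0,85],
    [2,0.6,0,0,0,0,85],
    [2,0.6,0,0,0,0,85],
    [2,0.6,0,0,0,0,85],
    [2,0.6,0,0,0,0,85],
  ],
)

```text
time_s: 3.95
ee_pos: [0.511, 0.0184, 0.0953]
tool_rot: [-3.142, 0.0, 1.862]
wrist_force: [0.8, 0.6, 0.4]
width: 0.992
```

>>> jog_arm(
  steps=[
    [1.5,0.45,0,0,0,0,85],
    [1.5,0.45,0,0,0,0,85],
    [1.5,0.45,0,0,0,0,85],
    [1.5,0.45,0,0,0,0,85],
    [1.5,0.45,0,0,0,0,85],
    [1.5,0.45,0,0,0,0,85],
    [0,0,0,0,0,0,85],
    [0,0,0,0,0,0,85],
    [0,0,0,0,0,0,85],
    [0,0,0,0,0,0,85],
  ],
)

```text
time_s: 5.2
ee_pos: [0.5178, 0.0214, 0.0951]
tool_rot: [-3.138, -0.002, 1.863]
wrist_force: [-9.2, 0.7, 7.3]
width: 0.994
```

```bash
python3 look.py 2
```

```text
[0.5178 0.0214 0.0951] [-7.4  0.   6.8] 5.3
```

View pics/sc2.png

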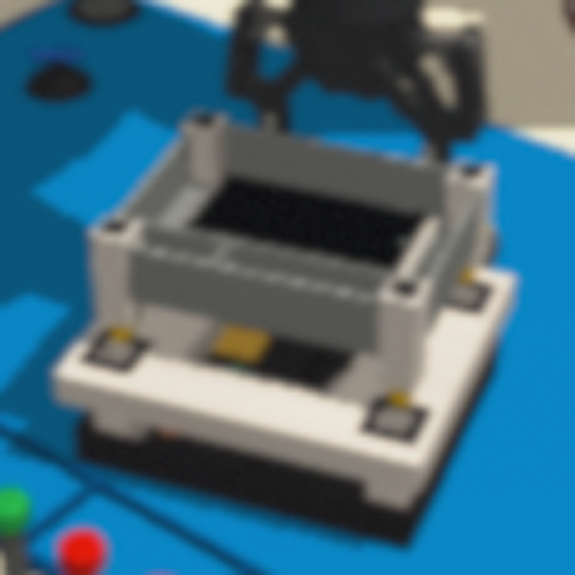

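The scene view shows the tier has moved a few mm outward, with both fingers on the front wall. I'll fit its pose.

```bash
cat >> h.py <<'E'
RIM=np.array((.606,.046,.291))
def rel(t,R=RIM):
    d=t[:2]-R[:2];c,s=np.cos(R[2]),np.sin(R[2]);return np.round(((c*d[0]+s*d[1])*1e3,(-s*d[0]+c*d[1])*1e3,t[2]-R[2]),3)
def tier(S,px,z=.142,off=(200,160)):
    x,y=.058,.078
    t,e=fit([(S,cr(px,off),[(x,-y,z),(x,y,z),(-x,y,z),(-x,-y,z)])],(.6,.04,.3)); 
    print(z,'scene rel (bias vs scene rim .6051 .0459 .2934)',rel(t,np.array((.6051,.0459,.2934))),e.round(1).tolist())
E
python3 - <<'E'
from h import *; from bench import r
S=r.get_calibration('scene')
tier(S,[(122,223),(414,282),(474,165),(207,116)])
tier(S,[(115,228),(405,288),(472,172),(206,119)])
print(rel(np.array((.5178,.0214,.291))))
E
```

```text
0.142 scene rel (bias vs scene rim .6051 .0459 .2934) [-18.591  -2.168   0.028] [[0.2, 0.1], [-0.2, -0.1], [0.0, -0.1], [0.0, 0.2]]
0.142 scene rel (bias vs scene rim .6051 .0459 .2934) [-1.2964e+01 -2.7310e+00  6.0000e-03] [[0.2, -0.3], [-0.1, 0.1], [-0.1, -0.1], [-0.1, 0.3]]
[-91.55   1.74   0.  ]
```

The tier is now square (yaw error about 0), 12–13 mm short and about 2 mm to the right. I keep pushing.

>>> jog_arm(
  steps=[
    [1.4,0.45,0,0,0,0,85],
    [1.4,0.45,0,0,0,0,85],
    [1.4,0.45,0,0,0,0,85],
    [1.4,0.45,0,0,0,0,85],
    [1.4,0.45,0,0,0,0,85],
    [1.4,0.45,0,0,0,0,85],
    [0,0,0,0,0,0,85],
    [0,0,0,0,0,0,85],
    [0,0,0,0,0,0,85],
    [0,0,0,0,0,0,85],
  ],
)

```text
time_s: 6.55
ee_pos: [0.5284, 0.0238, 0.0953]
tool_rot: [3.142, -0.0, 1.862]
wrist_force: [-0.9, -0.5, 0.0]
width: 0.999
```

```bash
python3 look.py 3
```

```text
[0.5284 0.0237 0.0953] [ 0.5 -1.1 -1. ] 6.65
```

View pics/sc3.png

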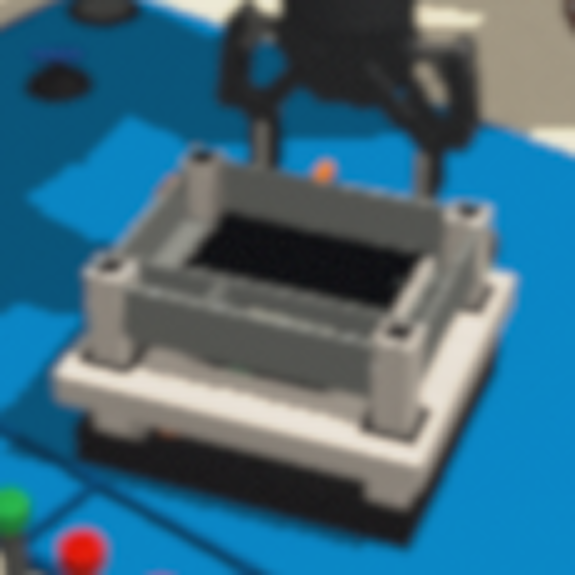

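The tier seems to have dropped home: the posts now sit over the socket borders. I'll check its height, then find the tab.

```bash
python3 - <<'E'
from h import *; from bench import r
S=r.get_calibration('scene')
px=[(108,266),(399,331),(470,211),(202,157)]
for z in(.126,.13,.134,.142): tier(S,px,z)
E
```

```text
0.126 scene rel (bias vs scene rim .6051 .0459 .2934) [ 0.382 -0.284 -0.003] [[0.5, 0.0], [-0.1, 0.2], [-0.4, -0.0], [0.0, -0.1]]
0.13 scene rel (bias vs scene rim .6051 .0459 .2934) [ 5.758e+00  1.807e+00 -4.000e-03] [[0.2, -0.0], [0.0, 0.3], [-0.1, -0.1], [-0.1, -0.3]]
0.134 scene rel (bias vs scene rim .6051 .0459 .2934) [ 1.1112e+01  3.9020e+00 -5.0000e-03] [[-0.1, -0.0], [0.1, 0.4], [0.1, -0.1], [-0.2, -0.4]]
0.142 scene rel (bias vs scene rim .6051 .0459 .2934) [ 2.1832e+01  8.0830e+00 -8.0000e-03] [[-0.7, -0.1], [0.4, 0.7], [0.7, -0.3], [-0.3, -0.8]]
```

>>> jog_arm(
  steps=[
    [-8,-2.4,0,0,0,0,85],
    [-10,-3,0,0,0,0,85],
    [-10,-3,20,0,0,0,60],
    [-20,-20,30,0,0,0,20],
    [-20,-30,30,0,0,0,0],
    [-10,-40,30,0,0,0,0],
    [0,-40,20,0,0,0,0],
    [0,-40,0,0,0,0,0],
    [0,-30,0,0,0,0,0],
    [0,0,0,0,0,0,0],
  ],
)

```text
time_s: 7.9
ee_pos: [0.4496, -0.1862, 0.2251]
tool_rot: [-3.141, 0.0, 1.859]
wrist_force: [-0.1, -0.2, 0.5]
width: 0.001
```

```bash
python3 look.py 4
```

```text
[ 0.4496 -0.1843  0.2251] [-0.6 -0.4  0.7] 8.0
```

View pics/tc4.png

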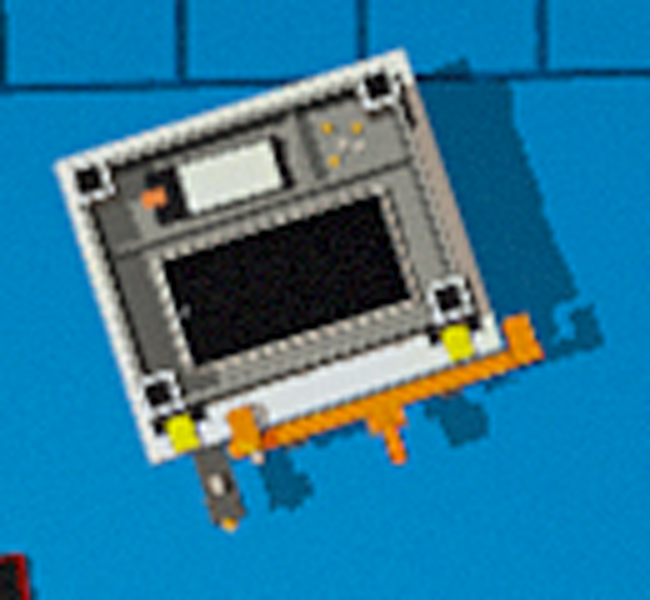

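View pics/sc4.png

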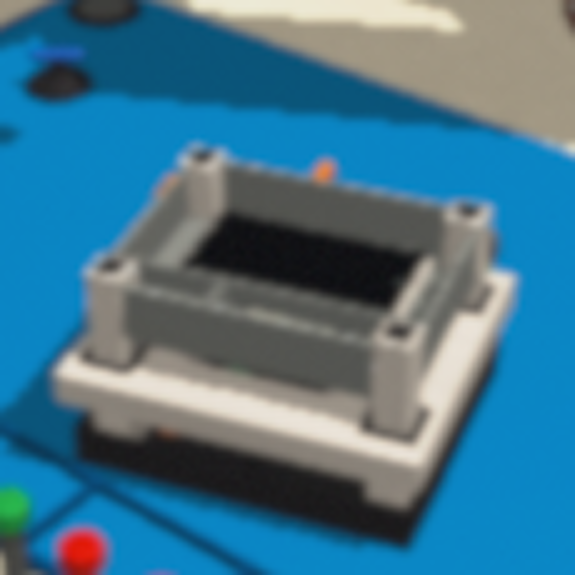

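The fit is consistent with fully home (z 0.126, offsets under 0.5 mm). In the top view all four corners sit on their sockets, the lugs are at (183,432) and (457,342), and the tab plate spans roughly (386,420) to (403,461). I'll locate the tab.

```bash
cat >> h.py <<'E'
def unp(c,px,z):
    K=c['intrinsics'];R=cv2.Rodrigues(c['rvec'])[0];t=c['tvec'].ravel();C=-R.T@t
    out=[]
    for u in np.atleast_2d(px):
        d=R.T@np.linalg.inv(K)@np.array([u[0],u[1],1]); out.append(C+d*(z-C[2])/d[2])
    return np.array(out)
E
python3 - <<'E'
from h import *; from bench import r
T=r.get_calibration('top');x,y=.058,.078
RT=np.array((.6068,.0458,.2888))
for z in(.126,.134):
  t,e=fit([(T,cr([(91,181),(377,88),(449,299),(160,391)],(180,115)),[(x,y,z),(x,-y,z),(-x,-y,z),(-x,y,z)])]);print(z,rel(t,RT),e.round(1).tolist())
for p in unp(T,cr([(386,420),(403,461),(394,440)],(180,115)),.094): print(p.round(4),rel(np.r_[p[:2],0],RT))
t=cv2.imread('pics/t4.png')[185:212,245:285];cv2.imwrite('pics/tab4.png',cv2.resize(t,None,fx=16,fy=16,interpolation=cv2.INTER_CUBIC))
E
```

```text
0.126 [1.45  1.451 0.003] [[-0.1, -0.2], [0.3, -0.3], [0.0, -0.0], [-0.2, 0.6]]
0.134 [0.141 1.285 0.003] [[-0.4, -0.2], [0.5, -0.6], [0.3, 0.1], [-0.3, 0.9]]
[ 0.5149 -0.0096  0.094 ] [-103.826  -26.936   -0.289]
[ 0.4931 -0.018   0.094 ] [-127.155  -28.752   -0.289]
[ 0.5043 -0.0135  0.094 ] [-115.165  -27.676   -0.289]
```

View pics/tab4.png

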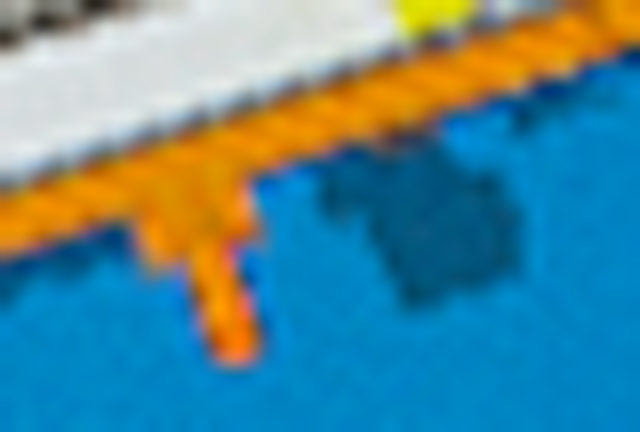

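The tab plate is centred at about rim (-117, -28) with its right face near y = -32, which matches the given 31 mm stand-off. Both tongues are to the right of their lugs. I bring the shut fingers down to the right of the tab.

>>> jog_arm(
  steps=[
    [15,34,0,0,0,0,0],
    [15,34,0,0,0,0,0],
    [15,34,0,0,0,0,0],
    [14,34,0,0,0,0,0],
    [0,0,-40,0,0,0,0],
    [0,0,-40,0,0,0,0],
    [0,0,-40,0,0,0,0],
    [0,0,-14,0,0,0,0],
    [0,0,-13,0,0,0,0],
    [0,0,0,0,0,0,0],
  ],
)

```text
time_s: 9.25
ee_pos: [0.5094, -0.0485, 0.0784]
tool_rot: [-3.142, -0.0, 1.862]
wrist_force: [-0.1, 0.1, 0.2]
width: 0.0
```

```bash
python3 look.py 5; python3 - <<'E'
from h import *; from bench import r
p=r.get_obs()['ee_pos'];print(rel(np.r_[p[:2],0]))
E
```

```text
[ 0.5101 -0.0488  0.0793] [-0.1 -0.7  0.4] 9.35
[-119.097  -63.265   -0.291]
```

View pics/sc5.png

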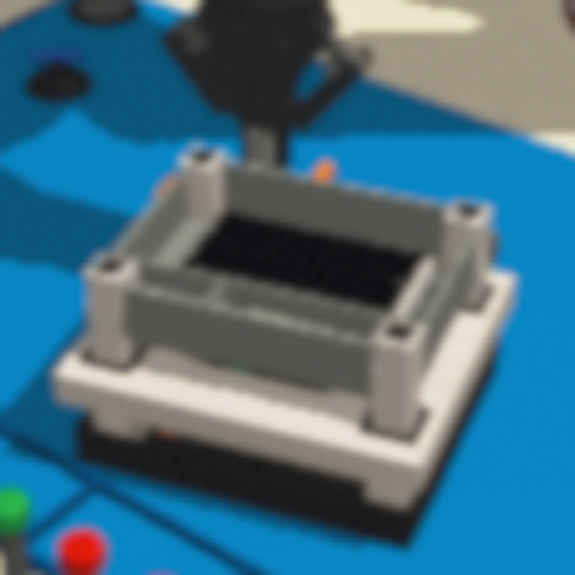

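View pics/tc5.png

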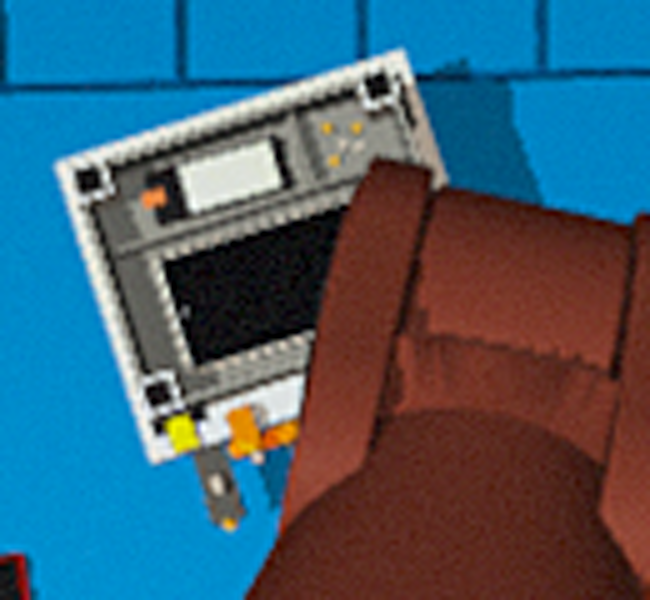

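The fingers are to the right of the tab (tab top at (325,170) in the scene view) with about 15 mm of gap. I push left along the rim.

>>> jog_arm(
  steps=[
    [-1.2,3.8,0,0,0,0,0],
    [-1.2,3.8,0,0,0,0,0],
    [-0.9,2.9,0,0,0,0,0],
    [-0.9,2.9,0,0,0,0,0],
    [-0.9,2.9,0,0,0,0,0],
    [-0.9,2.9,0,0,0,0,0],
    [-0.9,2.9,0,0,0,0,0],
    [-0.9,2.9,0,0,0,0,0],
    [-0.9,2.9,0,0,0,0,0],
    [0,0,0,0,0,0,0],
  ],
)

```text
time_s: 10.6
ee_pos: [0.5005, -0.0204, 0.0783]
tool_rot: [-3.142, -0.0, 1.862]
wrist_force: [-0.9, -0.8, -0.4]
width: -0.005
```

```bash
python3 look.py 6; python3 - <<'E'
from h import *; from bench import r
p=r.get_obs()['ee_pos'];print(rel(np.r_[p[:2],0]))
E
```

```text
[ 0.5005 -0.0206  0.0783] [ 0.5  0.7 -0.6] 10.7
[-120.17   -33.504   -0.291]
```

View pics/tc6.png

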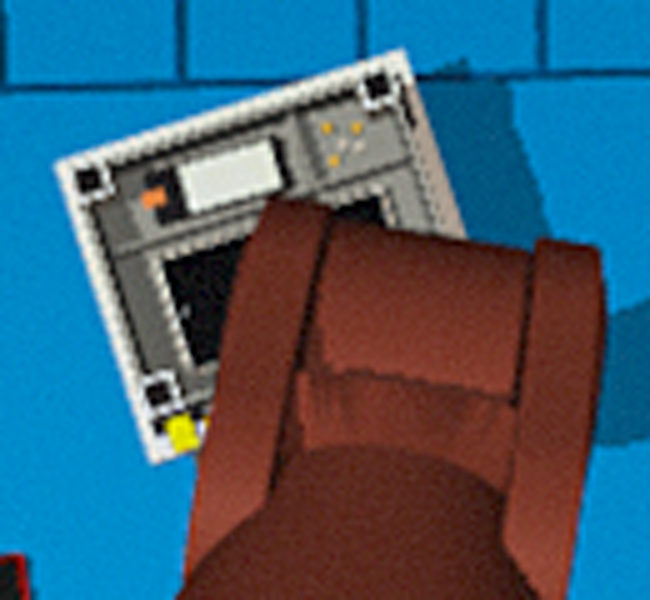

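View pics/sc6.png

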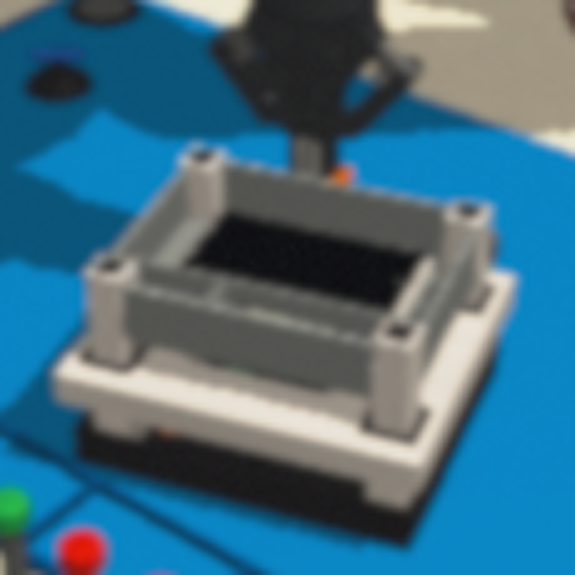

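The tab has moved about 11 mm left and the tier hasn't shifted. I keep going.

>>> jog_arm(
  steps=[
    [-0.6,1.9,0,0,0,0,0],
    [-0.6,1.9,0,0,0,0,0],
    [-0.6,1.9,0,0,0,0,0],
    [-0.6,1.9,0,0,0,0,0],
    [-0.6,1.9,0,0,0,0,0],
    [-0.6,1.9,0,0,0,0,0],
    [-0.6,1.9,0,0,0,0,0],
    [-0.6,1.9,0,0,0,0,0],
    [0,0,0,0,0,0,0],
    [0,0,0,0,0,0,0],
  ],
)

```text
time_s: 11.95
ee_pos: [0.4955, -0.0052, 0.0782]
tool_rot: [-3.141, -0.001, 1.862]
wrist_force: [-0.3, 0.7, -0.6]
width: 0.001
```

```bash
python3 look.py 7; python3 - <<'E'
from h import *; from bench import r
p=r.get_obs()['ee_pos'];print(rel(np.r_[p[:2],0]))
E
```

```text
[ 0.4957 -0.0053  0.0783] [ 0.3  0.  -0.3] 12.05
[-120.421  -17.508   -0.291]
```

View pics/sc7.png

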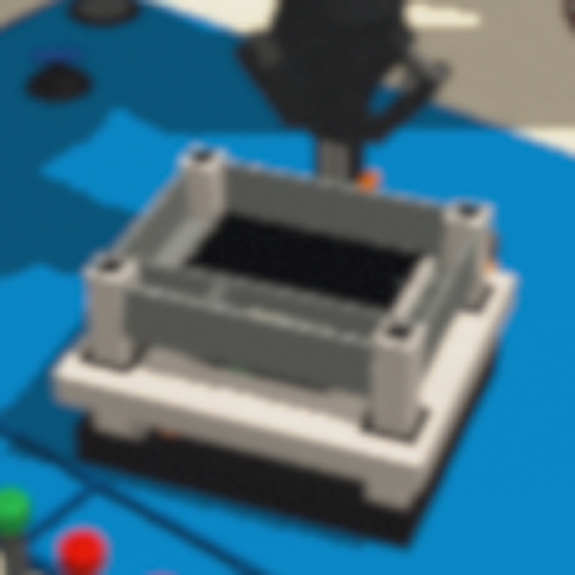

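The tab is at (369,181), about 27 mm along. I push gently until the end stop shows up in the force.

>>> jog_arm(
  steps=[
    [-0.4,1.2,0,0,0,0,0],
    [-0.4,1.2,0,0,0,0,0],
    [-0.4,1.2,0,0,0,0,0],
    [-0.4,1.2,0,0,0,0,0],
    [0,0,0,0,0,0,0],
    [0,0,0,0,0,0,0],
    [0,0,0,0,0,0,0],
    [0,0,0,0,0,0,0],
    [0,0,0,0,0,0,0],
    [0,0,0,0,0,0,0],
  ],
)

```text
time_s: 13.3
ee_pos: [0.4944, -0.0013, 0.0783]
tool_rot: [-3.142, 0.001, 1.862]
wrist_force: [1.4, -5.5, -2.2]
width: -0.004
```

>>> jog_arm(
  steps=[
    [-0.3,1,0,0,0,0,0],
    [-0.3,1,0,0,0,0,0],
    [0,0,0,0,0,0,0],
    [0,0,0,0,0,0,0],
    [0,0,0,0,0,0,0],
    [0,0,0,0,0,0,0],
    [0,0,0,0,0,0,0],
    [0,0,0,0,0,0,0],
    [0,0,0,0,0,0,0],
    [0,0,0,0,0,0,0],
  ],
)

```text
time_s: 14.55
ee_pos: [0.4944, -0.0009, 0.0785]
tool_rot: [-3.141, 0.004, 1.861]
wrist_force: [2.8, -13.4, -3.8]
width: -0.002
```

```bash
python3 look.py 8; python3 - <<'E'
from h import *; from bench import r
p=r.get_obs()['ee_pos'];print(rel(np.r_[p[:2],0]))
E
```

```text
[ 0.4944 -0.0009  0.0785] [  2.2 -12.7  -3.7] 14.65
[-120.401  -12.944   -0.291]
```

View pics/sc8.png

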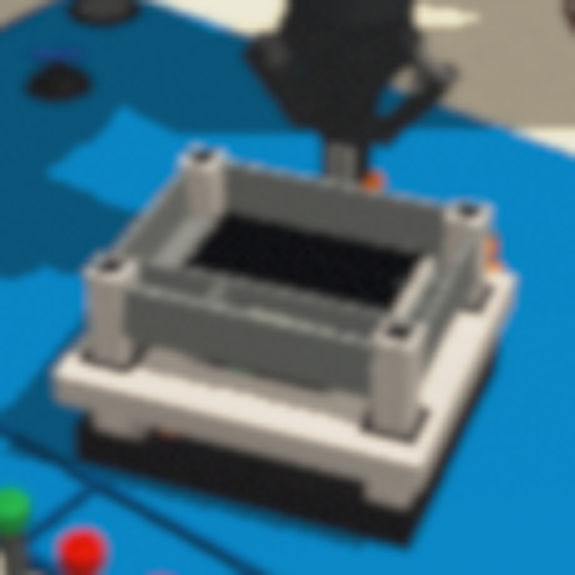

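It holds still at 13 N, well above the 6 N detent, so this should be the end stop. I back off to the right, lift, and check.

>>> jog_arm(
  steps=[
    [1.5,-5,0,0,0,0,0],
    [3,-10,0,0,0,0,0],
    [3,-10,0,0,0,0,0],
    [0,0,40,0,0,0,0],
    [0,0,40,0,0,0,0],
    [0,-20,40,0,0,0,0],
    [-20,-50,20,0,0,0,0],
    [-20,-50,0,0,0,0,0],
    [-10,-50,0,0,0,0,0],
    [0,0,0,0,0,0,0],
  ],
)

```text
time_s: 15.9
ee_pos: [0.4505, -0.1971, 0.2184]
tool_rot: [3.141, 0.001, 1.857]
wrist_force: [0.7, 0.5, -0.1]
width: 0.003
```

```bash
python3 look.py 9
```

```text
[ 0.4509 -0.1942  0.2182] [ 0.1  0.6 -0.2] 16.0
```

View pics/tc9.png

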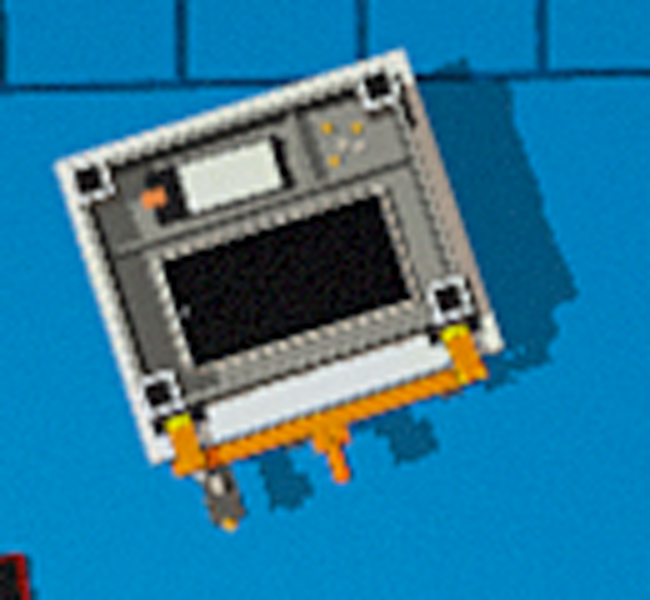

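View pics/sc9.png

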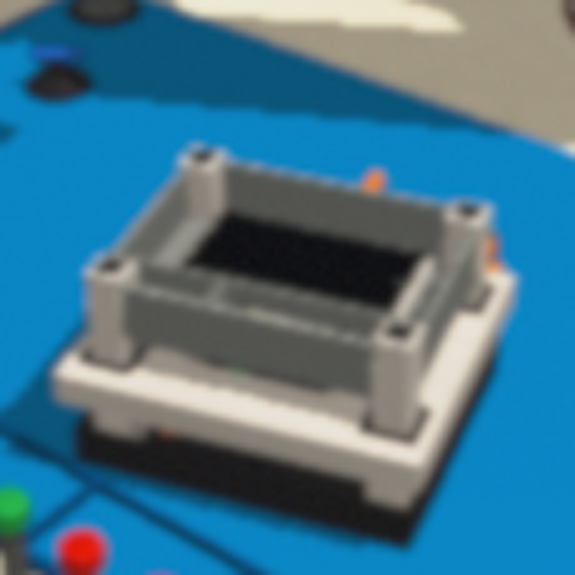

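View pics/t9.png

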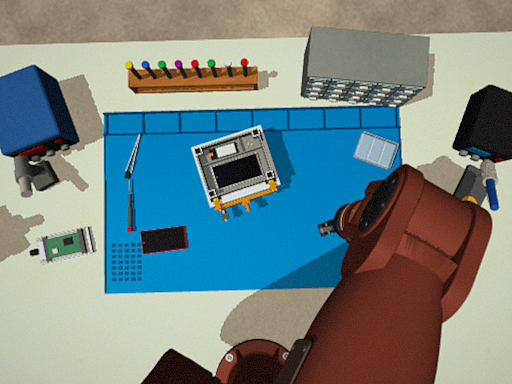

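The tongues now cover both lugs ((183,445) and (463,352)). The tab stayed at (338,458), about 31 mm from its start, and the tier, phone and battery look undisturbed. I hand in.

```bash
python3 - <<'E'
from h import *; from bench import r
T=r.get_calibration('top')
a=unp(T,cr([(394,440),(338,458)],(180,115)),.094);print(np.linalg.norm(a[1]-a[0]))
print(r.job_done())
E
```

```text
0.03097684424938432
the job is handed in; nothing more can be done
None
```

The upper tier is home in its sockets and the lock bar is pushed to its end stop. The job was handed in at about 16 s, with the arm clear; no verdict is reported.

**Tier:** I pushed it across the rim with both open fingers on the front tray wall. The push squared it, and it then dropped in.
- **Scene camera:** it puts the tier within 0.5 mm of rim centre at home height.
- **Top camera:** it puts the tier about 1.5 mm off in both x and y. That is at the side play and within calibration error, so the two views differ by 1–2 mm.

**Lock bar:** I pushed it left by the tab with the fingers shut.
- **End stop:** it held still against 13 N, well above the 6 N detent.
- **Staying put:** it did not spring back when I let go. In the last picture both tongues lie over the lugs.
- **Travel:** the pictures give 31 mm, which fits locked if the bar started 1–3 mm along. I could not measure its start point independently.

**Everything else:** the phone and battery are still in the tray. The last top picture shows the red phone, driver, tweezers and parts box where they were. The arm hid the paste jar and sucker in that picture. The sucker shows unmoved in the last scene crop; I didn't recheck the jar, but the arm never came down near it.

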